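Fit the rail of the yarn display stand

TASK

Fit the hanging rail of the little plywood display stand: thread the long wooden dowel through the holes of both uprights so that it sticks out on both sides with its middle between the uprights, and let it rest there. Leave the short dowel lying in its rest and do not disturb the jar.

Things in the scene. Friction and masses are not known exactly. Their poses are not given: they have to be found in the camera images.
- long_dowel: Beech dowel 280 mm long, 16 mm thick, 30 to 55 g, level in a low wooden rest, its axis 48 mm above the table, within 20 degrees of world y. Origin at its middle, y axis along it (x and z turn as it rolls); both ends alike. The rest's two slotted posts (14 mm thick, 34 mm wide, 53 mm tall) stand 40 mm either side of its middle; the ends overhang freely.
- stand: Plywood stand fixed to the table, left (+y) of the dowels. Origin: centre of the base's underside (base 120 x 110 x 12 mm). Two uprights at y = +/-47.5 mm, each 80 mm wide (x), 155 mm tall, 15 mm thick (y), with a 38 mm round hole centred at x = 0, z = 120 mm. The holes line up along its y axis, within 20 degrees of world y. A dowel lying in them has its axis 11 mm below the hole centres.
- short_dowel: Bystander: a dowel of the same wood and thickness (16 mm) but only 120 mm long, lying in an identical rest about 100 to 200 mm in front of or behind the long dowel. Origin at its middle, y axis along it.
- jar: Bystander: glass jar with a flat metal cap and paper band, 64 mm in diameter, 75 mm tall, standing on the table beyond the dowels. Origin at the centre of its underside.
There are look-alikes about, which are no part of the job. Of the things that look like the stand, take the one that is farthest to the robot's right at the start.

How it is judged:
By the outcome, as a careful person would: the job done as asked, in the order asked, and still so for the second after the job is handed in, with the robot touching nothing.
It also fails if it takes over 35 s, if anything falls off the work surface, if the arm or the gripper's body presses on something with over 40 N, if the wrist force passes 120 N, or if a joint passes its speed limit or range.

ROBOT

A 6-joint arm with a two-finger parallel gripper is mounted at the origin on the work surface. World frame = base frame: x ahead of the robot, y to its left, z up, the work surface at z = 0. Lengths are in mm, angles in rad, forces in N, time in s.
With the tool pointing down it reaches from about 275 to 750 mm from the base axis. Payload 10.2 kg.
Tool frame: the origin (TCP) lies at the very end of the fingers, on their centre line; the grasp point (between the pads) lies 19 mm behind it; z points along the fingers, y is the line along which they close (so a half turn about z gives the same grasp; the last joint's range is limited). The gripper opens to 85 mm and grips with 20 to 120 N. Pads are 22 mm wide; open, the fingers measure 114 mm over their backs; the gripper's body (76 mm by 85 mm) begins 54 mm behind the grasp point. The pads swing forward as they close: fully open they stand 13 mm farther back than shut.
Start: joints at [0.986, 0.313, 1.498, -0, 1.331, -0.223], TCP at [185.841, 491.014, 231.294] pointing down, gripper open.
Joint ranges: [-2.94, 2.94], [-0.97, 2.17], [0.19, 2.56], [-1.23, 4.37], [0.02, 3.11], [-2.88, 2.88]. Speed limits (rad/s): [2.39, 2.39, 3.01, 3.14, 3.14, 3.14].

INTERFACE

Orientations are given as a unit quaternion [x, y, z, w].
In Python, from station import telemetry, cams, job_done, finder gives the robot as it stands.
- The arm moves only by the shell command python3 -m handwheel 'ROWS' [FORCE]. ROWS is JSON, a list of rows, each a list of 7 numbers: the shift along the tool's x, y, z in mm, then the turn, a rotation vector about the tool's x, y, z in degrees, then the gripper's target within -1 to 1 (shut at 1, half-way at 0, fully open at -1). In form: [[x, y, z, ax, ay, az, claw], ...]. A call has 1 to 12 rows; each row shifts and turns the commanded pose from where the row before left it, along the tool's axes as they then stand; what a row does not reach is not made up. A row lasts 1/12 s, in which the tool goes at most 41.7 mm and 7.16 degrees, less where a joint would pass 70% of its speed; a pose out of reach is approached as far as the arm can. A call is refused whole if a number of a shift passes 41.7 or a number of a turn 7.16, either way. A call with a gripper value outside its range is refused whole. The fingers move at their own pace and stop on an object; FORCE is the grip in N (left out, the last holds). Time passes only in rows, so rows that do not move let the fingers close. It gives the time, the measured TCP pose, the force, the opening and the grip force at its end, in the units of the state.
- telemetry.get_obs(): the state, without advancing time (a new reading comes with each control period).
- cams.grab_frame(name): name is "side" or "top" or "wrist"; returns the picture (384x512x3 uint8, red, green, blue); there is no depth.
- cams.camera_info(name): a dict with "fx", "fy", "cx", "cy" (pixels), "T" (4x4, takes a point from camera to world coordinates); the wrist camera has in their place "T_tool_cam" (4x4, takes a point from camera to tool coordinates, whose origin is the TCP and whose axes are the flange's). Camera axes: x right, y up, looking along -z (the intrinsics and any distortion apply to the point x, -y, -z); pixel columns grow to the right and rows downward; lengths in mm; the calibration is good to about 2 mm. A picture is of the moment at which its call begins: read the wrist's pose just before it. camera_info takes no time and is no camera call.
- job_done(): hands the job in; it is judged then, once.
Trained networks look in the newest picture that a camera, given by its name, has taken for a name from the list of things; names that differ only in an ending like _2 or _b are one class to them, and where a whole thing is asked for, a point or a joint stands for the part that bears it (a point fixed in the world has none). Each returns a list of dicts, best first, with "score" (0 to 1); they miss things now and then, are a little off and sometimes report something else, mostly with a low value. They report only what shows in the picture. A call takes as long as a camera call. They do not tell look-alikes from the thing itself.
- finder.recognise(camera, query): "position" ([column, row] in pixels, amid what is visible of it).
- finder.tip_of(camera, query): "position" ([column, row] in pixels: a listed point, or the origin of a listed thing).
The state is a dict: "time": time; "joints": joint angles; "qd": joint speeds; "tau": joint torques, N m; "tcp_pos": TCP position; "tcp_rot": TCP orientation; "force": force on the tool from outside, world axes, zero at the start; "moment": the same for the moment, N m; "grip_width": opening from 0.0 (shut) to 1.0 (fully open); "grasp_force": force on a finger pad.
Only numpy, scipy, OpenCV 4.12 (cv2) and the standard library are available. Lean on these libraries where they do the work, as an engineer would, in place of code of your own. Each camera call takes 0.05 s, during which the arm holds its last target. There are 200 camera calls.

## Working session

There is one attempt and no reset: what is moved stays moved. The work goes in short steps, Python scripts to look and compute and a shell command to move; the robot and the scene stay as the last step left them, time stands still between calls to the robot, and variables do not carry over. Pictures are saved under pics/ and viewed, at most 10 in all, crops included, and the job is handed in when it is done.

```bash
ls; mkdir -p pics; python3 - <<'E'
from station import telemetry,cams,finder
import cv2,numpy as np
ims=[]
for c in("side","top"):
    im=cams.grab_frame(c);ims.append(im)
    i=cams.camera_info(c);print(c,{k:(np.round(v,3).tolist() if k=="T" else v) for k,v in i.items()})
    for q in("long_dowel","stand","short_dowel","jar"):
        print(q,[(np.round(d["position"]).tolist(),round(d["score"],2)) for d in finder.tip_of(c,q)],[(np.round(d["position"]).tolist(),round(d["score"],2)) for d in finder.recognise(c,q)])
    cv2.imwrite(f"pics/{c}0.png",cv2.resize(im[:,:,::-1],(800,600),interpolation=cv2.INTER_CUBIC))
print(cams.camera_info("wrist"))
o=telemetry.get_obs();print(o)
E
```

```text
pics
side {'fx': 393.39520663130565, 'fy': 393.39520663130565, 'cx': 250.15573628441328, 'cy': 193.14457725982047, 'T': [[0.987, 0.098, -0.127, 428.758], [-0.16, 0.522, -0.838, -660.672], [-0.015, 0.848, 0.531, 509.535], [0.0, 0.0, 0.0, 1.0]]}
long_dowel [([220.0, 262.0], 0.74)] [([222.0, 275.0], 0.84)]
stand [([150.0, 184.0], 0.77), ([237.0, 193.0], 0.74), ([311.0, 167.0], 0.56)] [([313.0, 144.0], 0.92), ([233.0, 169.0], 0.78), ([149.0, 163.0], 0.69)]
short_dowel [([305.0, 250.0], 0.8)] [([305.0, 252.0], 0.69)]
jar [] [([361.0, 216.0], 0.58)]
top {'fx': 496.34217477416763, 'fy': 496.34217477416763, 'cx': 249.76012499096754, 'cy': 195.76487608788213, 'T': [[0.022, 0.984, -0.179, 370.737], [-1.0, 0.02, -0.012, 34.627], [-0.008, 0.179, 0.984, 1033.957], [0.0, 0.0, 0.0, 1.0]]}
long_dowel [([347.0, 244.0], 0.93)] [([343.0, 244.0], 0.72)]
stand [([158.0, 113.0], 0.94), ([199.0, 213.0], 0.86), ([150.0, 318.0], 0.78)] [([142.0, 318.0], 0.98), ([195.0, 214.0], 0.93), ([154.0, 106.0], 0.75)]
short_dowel [([340.0, 170.0], 0.8)] [([336.0, 170.0], 0.8)]
jar [([291.0, 110.0], 0.62)] [([293.0, 105
[... 454 characters left out ...]
000000e+00]])}
{'time': 0.9, 'joints': array([ 9.85611647e-01,  3.12905485e-01,  1.49770720e+00, -1.57580656e-05,
        1.33100047e+00, -2.23390760e-01]), 'qd': array([-0.00088245,  0.00182262, -0.00035767, -0.00174998,  0.00078935,
       -0.00072745]), 'tau': array([ 5.88793828e-04, -4.12169909e+01, -2.59900492e+01, -1.94294043e-04,
        4.42502032e-04, -1.11630172e-05]), 'tcp_pos': array([185.83700627, 491.01123304, 231.2886527 ]), 'tcp_rot': array([ 1.79910129e-01,  9.83683051e-01, -1.24360791e-05,  3.00382047e-06]), 'force': array([-0.32504293, -0.49719909,  0.1108701 ]), 'moment': array([-0.07291807, -0.06155622, -0.00481165]), 'grasp_force': 0.0, 'grip_width': 1.0000673795802442}
```

View pics/top0.png

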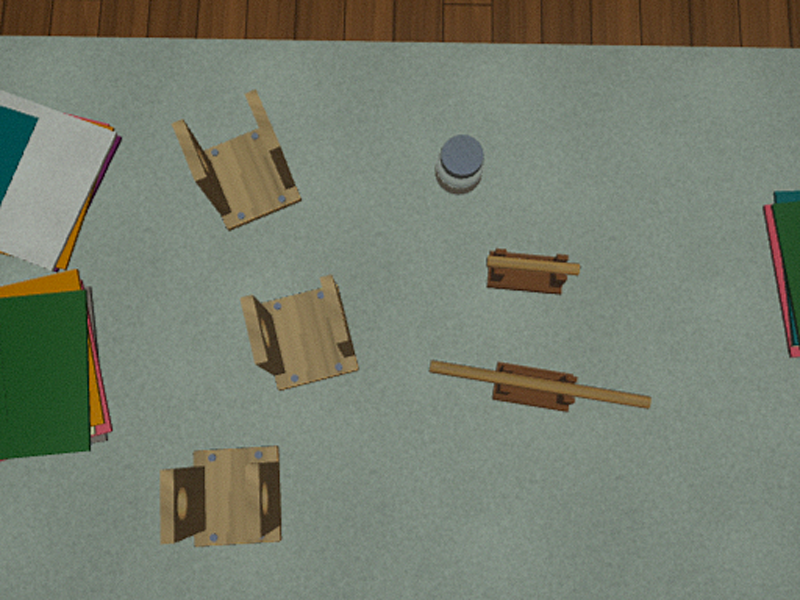

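View pics/side0.png

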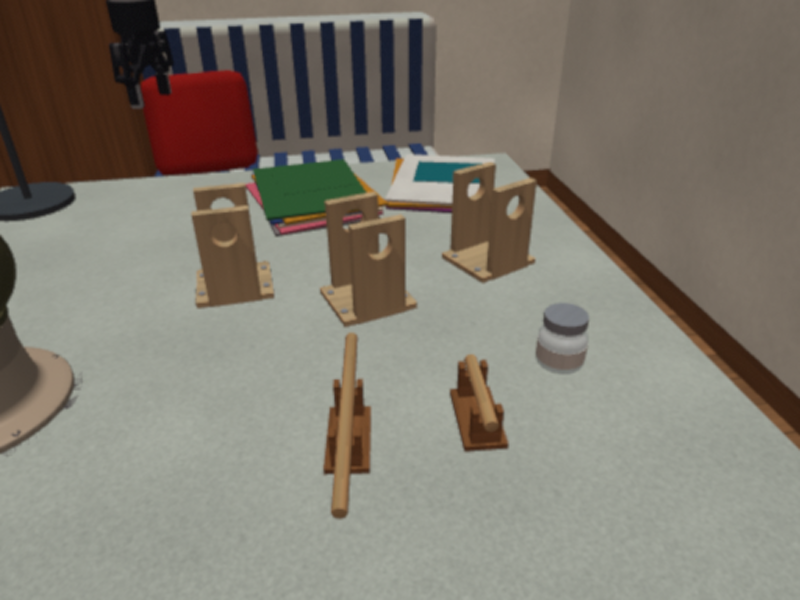

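Middle stand, about (300,335) in the 800x600 top view, is the one farthest right (smallest y). The long dowel's ends are at about (430,366) and (649,402) there. The jar is at (461,160) and the short dowel at (533,266). Next I'll get its exact geometry by fitting stand and dowel models.

```bash
cat > h.py <<'E'
import numpy as np,cv2
from station import telemetry,cams,finder
from scipy.spatial.transform import Rotation as R
def K(c): i=cams.camera_info(c); return i
def proj(i,P,T=None):
    T=i["T"] if T is None else T
    P=np.atleast_2d(P); q=(P-T[:3,3])@T[:3,:3]
    return np.c_[i["cx"]+i["fx"]*q[:,0]/-q[:,2], i["cy"]-i["fy"]*q[:,1]/-q[:,2]]
def back(i,uv,z,T=None):
    T=i["T"] if T is None else T
    d=T[:3,:3]@np.array([(uv[0]-i["cx"])/i["fx"],-(uv[1]-i["cy"])/i["fy"],-1]); p=T[:3,3]
    return p+d*(z-p[2])/d[2]
def wristT(o):
    T=np.eye(4);T[:3,:3]=R.from_quat(o["tcp_rot"]).as_matrix();T[:3,3]=o["tcp_pos"]
    return T@cams.camera_info("wrist")["T_tool_cam"]
def stand_lines(x,y,a):
    c,s=np.cos(a),np.sin(a); M=np.array([[c,-s,0],[s,c,0],[0,0,1]])
    L=[]
    b=[(-60,-55,12),(60,-55,12),(60,55,12),(-60,55,12)]
    L.append(b+[b[0]])
    for y0 in(-55,-40,40,55):
        L.append([(-40,y0,12),(-40,y0,155),(40,y0,155),(40,y0,12)])
        t=np.linspace(0,2*np.pi,25); L.append([(19*np.cos(u),y0,120+19*np.sin(u)) for u in t])
    return [np.array(l)@M.T+[x,y,0] for l in L]
E
cat > m1.py <<'E'
from h import *
t,s=K("top"),K("side")
it=cv2.cvtColor(cams.grab_frame("top"),cv2.COLOR_RGB2BGR); is_=cv2.cvtColor(cams.grab_frame("side"),cv2.COLOR_RGB2BGR)
# dowel ends (top, full-res px)
f=.64
A=back(t,(430.5*f,366*f),48);B=back(t,(649*f,402*f),48);print("dowel",A,B,np.linalg.norm(A-B),(A+B)/2,np.degrees(np.arctan2(*(A-B)[[1,0]])))
print("jar cap",back(t,(461*f,155*f),75),"short",back(t,(340,170),48))
o=back(t,(199,213),0);print("stand",o)
for p in[(278,389),(358,371)]:print(back(t,(p[0]*f,p[1]*f),12))
p,q=[back(t,(u*f,v*f),12) for u,v in[(278,389),(358,371)]]
d=(p-q)[:2];a=np.arctan2(d[1],d[0])-np.pi/2
print(np.linalg.norm(d),np.degrees(a))
# refine: distance of model edges to Canny edges
def dt(im): return cv2.distanceTransform(255-cv2.Canny(im,40,120),cv2.DIST_L2,3)
dts=[(t,dt(it)),(s,dt(is_))]
def samp(v):
    r=[]
    for l in stand_lines(*v):
        n=[np.linspace(l[i],l[i+1],12 if len(l)<10 else 2) for i in range(len(l)-1)]
        r.append(np.vstack(n))
    return np.vstack(r)
def cost(w):
    P=samp((w[0],w[1],w[2]/100));c=0
    for cam,D in dts:
        uv=proj(cam,P).astype(np.float32)
        c+=np.minimum(cv2.remap(D,uv[None,:,0],uv[None,:,1],cv2.INTER_LINEAR)[0],4).mean()
    return c
from scipy.optimize import differential_evolution
rr=differential_evolution(cost,[(o[0]-20,o[0]+20),(o[1]-20,o[1]+20),(-36,36)],seed=1,popsize=20)
v=rr.x;print("fit",v[:2],np.degrees(v[2]/100),rr.fun)
out=[]
for cam,im,c0 in((t,it,(140,160)),(s,is_,(180,100))):
    k=4;big=cv2.resize(im[c0[1]:c0[1]+125,c0[0]:c0[0]+100],None,fx=k,fy=k,interpolation=cv2.INTER_CUBIC)
    for l in stand_lines(v[0],v[1],v[2]/100):
        cv2.polylines(big,[np.int32((proj(cam,l)-c0+.5)*k)],False,(0,0,255),1)
    out.append(big)
cv2.imwrite("pics/fit.png",np.hstack(out))
E
python3 m1.py
```

```text
dowel [473.39663835  -6.66114248  48.        ] [ 433.78485305 -282.49365205   48.        ] 278.6622810333497 [ 453.5907457  -144.57739727   48.        ] 81.82773539800709
jar cap [746.79695933 -41.6889027   75.        ] short [ 607.24942971 -136.1505458    48.        ]
stand [519.79145327 152.94997042   0.        ]
[442.55089707 191.90608883  12.        ]
[468.49292703  87.36882523  12.        ]
107.70807026332595 13.937010119107658
fit [514.72361292 157.36566281] 16.006825490233833 2.4291634559631348
```

View pics/fit.png

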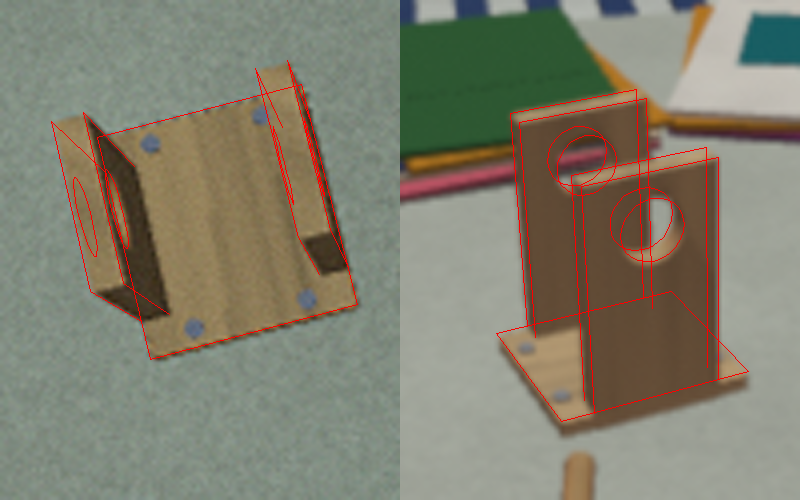

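The fit lies on the stand's edges in both views: origin about (515,157), yaw about 16°. The dowel's middle is about (454,-145), pointing at 81.8°, and its measured length of 279 mm is right. I'll turn by 77.5°, then travel above the -y end of the dowel.

```bash
python3 -m handwheel '[[0,0,0,0,0,7.05,-1],[0,0,0,0,0,7.05,-1],[0,0,0,0,0,7.05,-1],[0,0,0,0,0,7.05,-1],[0,0,0,0,0,7.05,-1],[0,0,0,0,0,7.05,-1],[0,0,0,0,0,7.05,-1],[0,0,0,0,0,7.05,-1],[0,0,0,0,0,7.05,-1],[0,0,0,0,0,7.05,-1],[0,0,0,0,0,7,-1]]' 70
python3 -m handwheel '[[-34,17.8,0,0,0,0,-1],[-34,17.8,0,0,0,0,-1],[-34,17.8,0,0,0,0,-1],[-34,17.8,0,0,0,0,-1],[-34,17.8,0,0,0,0,-1],[-34,17.8,0,0,0,0,-1],[-34,17.8,0,0,0,0,-1],[-34,17.8,0,0,0,0,-1],[-34,17.8,0,0,0,0,-1],[-34,17.8,0,0,0,0,-1]]'
python3 -m handwheel '[[-34,17.8,0,0,0,0,-1],[-34,17.8,0,0,0,0,-1],[-34,17.8,0,0,0,0,-1],[-34,17.8,0,0,0,0,-1],[-34,17.8,0,0,0,0,-1],[-34,17.8,0,0,0,0,-1],[-34,17.8,0,0,0,0,-1],[-34,17.8,0,0,0,0,-1],[-34,17.8,0,0,0,0,-1],[-34,17.8,0,0,0,0,-1],[0,0,0,0,0,0,-1],[0,0,0,0,0,0,-1]]'
cat > w.py <<'E'
import sys
from h import *
o=telemetry.get_obs();T=wristT(o);im=cams.grab_frame("wrist");i=K("wrist")
cv2.imwrite("pics/"+sys.argv[1]+".png",cv2.cvtColor(im,cv2.COLOR_RGB2BGR))
print(o["time"],o["tcp_pos"],"toolx deg",np.degrees(np.arctan2(*R.from_quat(o["tcp_rot"]).as_matrix()[[1,0],0])),o["joints"])
np.save("T_"+sys.argv[1],T)
for q in sys.argv[2:]:
    print(q,[(np.round(d["position"]).tolist(),round(d["score"],2)) for d in finder.recognise("wrist",q)])
E
python3 w.py w1
```

```text
time: 1.92
tcp_pos: [185.8, 491.0, 231.3]
tcp_rot: [0.758, 0.652, 0.0, -0.0]
force: [-0.2, -0.3, 0.2]
grip_width: 1.001
grasp_force: 0.0
time: 2.75
tcp_pos: [313.4, 127.3, 231.6]
tcp_rot: [0.756, 0.655, 0.0, 0.0]
force: [1.3, 0.4, -0.3]
grip_width: 0.999
grasp_force: 0.0
time: 3.75
tcp_pos: [440.8, -234.1, 230.6]
tcp_rot: [0.757, 0.654, -0.0, -0.001]
force: [-0.6, -0.9, -0.9]
grip_width: 1.002
grasp_force: 0.0
3.75 [ 440.78610739 -234.11270296  230.61731903] toolx deg 81.6511115583405 [-7.23435666e-01  2.56984840e-01  1.57378739e+00  3.46290488e-05
  1.31204015e+00 -5.77729303e-01]
```

View pics/w1.png

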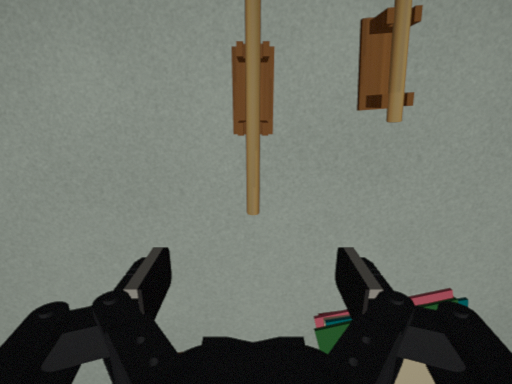

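Dowel's near end is at (253,214), its axis vertical at column ~252 between the fingers. Checking its world position.

```bash
python3 - <<'E'
from h import *
i=K("wrist");T=np.load("T_w1.npy")
im=cv2.imread("pics/w1.png").astype(int)
for r in(10,60,150,175,200,208,212,216):
    b=im[r,225:285,2]-im[r,225:285,0]
    c=np.where(b>40)[0]+225; print(r,c.min() if len(c) else 0,c.max() if len(c) else 0)
for p in((253,213),(252.5,180),(252.5,20)):
    w=back(i,p,48,T);print(p,w)
E
```

```text
10 245 259
60 232 273
150 247 259
175 247 258
200 247 258
208 247 258
212 247 258
216 0 0
(253, 213) [ 432.50291371 -281.83719863   48.        ]
(252.5, 180) [ 438.02381667 -240.30654382   48.        ]
(252.5, 20) [462.36053653 -75.75401221  48.        ]
```

```bash
python3 -m handwheel '[[0,-1.5,33,0,0,0,-1],[0,0,33,0,0,0,-1],[0,0,33,0,0,0,-1],[0,0,33,0,0,0,-1],[0,0,33,0,0,0,-1],[0,0,22,0,0,0,-1],[0,0,14.5,0,0,0,-1],[0,0,0,0,0,0,-1],[0,0,0,0,0,0,1],[0,0,0,0,0,0,1],[0,0,0,0,0,0,1],[0,0,0,0,0,0,1]]' 70
python3 -m handwheel '[[0,0,0,0,0,0,1],[0,0,0,0,0,0,1],[0,0,0,0,0,0,1],[0,0,0,0,0,0,1]]' 70
```

```text
time: 4.8
tcp_pos: [439.8, -232.9, 30.9]
tcp_rot: [0.756, 0.655, 0.0, 0.001]
force: [0.1, -0.5, -1.3]
grip_width: 0.451
grasp_force: 0.0
time: 5.13
tcp_pos: [439.5, -232.9, 30.1]
tcp_rot: [0.756, 0.654, 0.0, 0.0]
force: [1.3, -0.3, 1.6]
grip_width: 0.163
grasp_force: 68.2
```

```bash
python3 -m handwheel '[[0,0,-12,0,0,0,1],[0,0,-24,0,0,0,1],[0,0,-24,0,0,0,1],[0,0,-12,0,0,0,1],[0,0,0,0,0,-6.1,1],[0,0,0,0,0,-6.1,1],[0,0,0,0,0,-6.1,1],[0,0,0,0,0,-6.1,1]]' 70
python3 -m handwheel '[[0,15,0,0,0,0,1],[0,30,0,0,0,0,1],[0,30,0,0,0,0,1],[0,30,0,0,0,0,1],[0,30,0,0,0,0,1],[0,30,0,0,0,0,1],[20,15,0,0,0,0,1],[20,0,0,0,0,0,1],[0,0,0,0,0,0,1],[0,0,0,0,0,0,1]]' 70
cat > chk.py <<'E'
import sys
from h import *
S=(514.7,157.4);a=np.radians(16)
o=telemetry.get_obs();T=wristT(o)
ims=[cams.grab_frame(c) for c in("wrist","side")]
M=R.from_quat(o["tcp_rot"]).as_matrix();g=o["tcp_pos"]-18*M[:,2]*-1*-1
d=g[:2]-np.array(S);u=np.array([-np.sin(a),np.cos(a)]);n=np.array([u[1],-u[0]])
print(o["time"],"grip stand-frame along,across,z",d@u,d@n,g[2],"toolx",np.degrees(np.arctan2(M[1,0],M[0,0])),"tilt",M[2,0],o["force"],o["moment"],o["grasp_force"])
w,s=[cv2.cvtColor(x,cv2.COLOR_RGB2BGR) for x in ims]
cv2.imwrite("pics/raw_side.png",s);cv2.imwrite("pics/raw_w.png",w);np.save("T_w",T)
L=stand_lines(*S,a)
def draw(im,i,T,c0,sz,k):
    b=cv2.resize(im[c0[1]:c0[1]+sz[1],c0[0]:c0[0]+sz[0]],None,fx=k,fy=k,interpolation=cv2.INTER_CUBIC)
    for l in L:cv2.polylines(b,[np.int32((proj(i,l,T)-c0+.5)*k)],False,(0,0,255),1)
    # predicted dowel axis
    ax=M[:,0];e=np.array([g-50*ax,g+230*ax]);cv2.polylines(b,[np.int32((proj(i,e,T)-c0+.5)*k)],False,(255,255,0),1)
    return b
W=draw(w,K("wrist"),T,(56,0),(400,300),1); Sd=draw(s,K("side"),None,(170,90),(133,100),3)
cv2.imwrite("pics/"+sys.argv[1]+".png",np.hstack([W,Sd]) if W.shape[0]==Sd.shape[0] else Sd)
E
python3 chk.py c1
```

```text
time: 5.8
tcp_pos: [439.3, -232.7, 101.8]
tcp_rot: [0.598, 0.801, -0.0, -0.0]
force: [-1.2, 0.3, -0.5]
grip_width: 0.163
grasp_force: 68.3
time: 6.63
tcp_pos: [600.9, -143.5, 101.6]
tcp_rot: [0.6, 0.8, -0.0, -0.0]
force: [-0.1, -0.4, -0.5]
grip_width: 0.166
grasp_force: 68.4
6.6333 grip stand-frame along,across,z -312.99243993015307 -0.012274617197982871 119.57432382104876 toolx 106.25321575600184 tilt 0.00032465536160892865 [-0.07376064 -0.40900795 -0.53765932] [-0.01894004 -0.03080124  0.00131936] 68.37213635444641
```

View pics/c1.png

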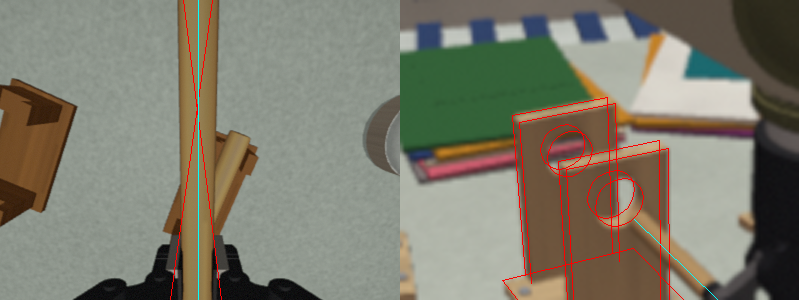

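The dowel lies on its predicted axis in both views and points at the near hole. Its end is about 28 mm short of the face at (637,222), and the hole is at (615,202). Inserting partway and watching the force.

```bash
python3 -m handwheel '[[10,0,0,0,0,0,1],[15,0,0,0,0,0,1],[15,0,0,0,0,0,1],[15,0,0,0,0,0,1],[15,0,0,0,0,0,1],[10,0,0,0,0,0,1],[0,0,0,0,0,0,1],[0,0,0,0,0,0,1]]' 70
python3 chk.py c2
```

```text
time: 7.4
tcp_pos: [578.9, -66.8, 102.0]
tcp_rot: [0.6, 0.8, -0.0, 0.0]
force: [0.7, -0.7, 0.4]
grip_width: 0.161
grasp_force: 68.4
7.4 grip stand-frame along,across,z -233.2244062776377 -0.1168633598037816 120.01276945879168 toolx 106.2326602092475 tilt -0.00040884261962959625 [ 0.66737072 -0.7163923   0.37928585] [-0.01525985 -0.05742333 -0.04553908] 68.37257981300354
```

View pics/c2.png

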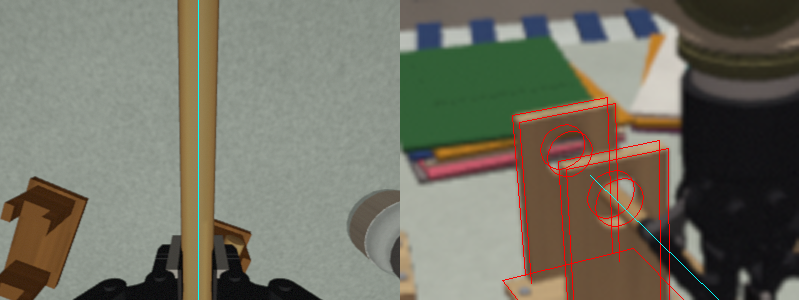

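Dowel is through the near hole with no contact force, on its predicted line. Continuing through the far hole.

```bash
python3 -m handwheel '[[10,0,0,0,0,0,1],[15,0,0,0,0,0,1],[15,0,0,0,0,0,1],[15,0,0,0,0,0,1],[10,0,0,0,0,0,1],[0,0,0,0,0,0,1]]' 70
python3 -m handwheel '[[10,0,0,0,0,0,1],[15,0,0,0,0,0,1],[15,0,0,0,0,0,1],[15,0,0,0,0,0,1],[15,0,0,0,0,0,1],[8,0,0,0,0,0,1],[0,0,0,0,0,0,1],[0,0,0,0,0,0,1]]' 70
python3 chk.py c3
```

```text
time: 8.0
tcp_pos: [560.0, -2.4, 101.9]
tcp_rot: [0.6, 0.8, 0.0, -0.0]
force: [-0.0, 0.4, 0.6]
grip_width: 0.159
grasp_force: 68.4
time: 8.67
tcp_pos: [539.0, 70.2, 101.9]
tcp_rot: [0.6, 0.8, -0.0, 0.0]
force: [0.1, -0.9, -0.3]
grip_width: 0.167
grasp_force: 68.4
8.6667 grip stand-frame along,across,z -90.56300295111926 -0.6508759466691602 119.86779351433673 toolx 106.20701006185011 tilt -0.00029216135235738013 [ 0.10269573 -0.87930802 -0.30213852] [0.00129531 0.01994647 0.05236216] 68.37246894836426
```

View pics/c3.png

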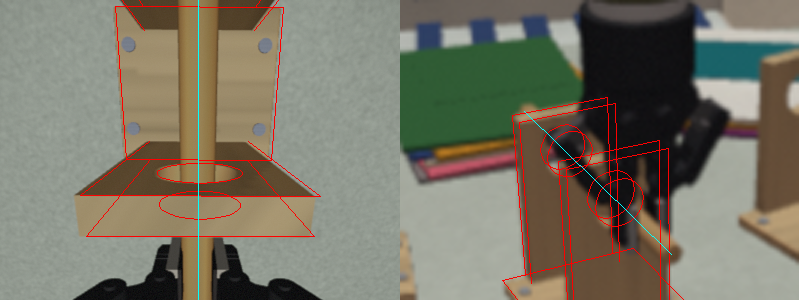

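Threaded through both holes and centred on the axis. Now lowering about 11 mm gently.

```bash
python3 -m handwheel '[[0,0,3,0,0,0,1],[0,0,3,0,0,0,1],[0,0,2,0,0,0,1],[0,0,0,0,0,0,1],[0,0,0,0,0,0,1]]' 70
python3 -m handwheel '[[0,0,1,0,0,0,1],[0,0,1,0,0,0,1],[0,0,0,0,0,0,1],[0,0,0,0,0,0,1]]' 70
```

```text
time: 9.18
tcp_pos: [538.9, 69.9, 93.6]
tcp_rot: [0.601, 0.799, -0.0, -0.0]
force: [-0.2, 0.5, -0.7]
grip_width: 0.166
grasp_force: 68.4
time: 9.52
tcp_pos: [539.0, 70.0, 91.8]
tcp_rot: [0.601, 0.8, 0.0, 0.0]
force: [1.0, -0.4, 0.3]
grip_width: 0.164
grasp_force: 68.4
```

```bash
python3 -m handwheel '[[0,0,0.7,0,0,0,1],[0,0,0,0,0,0,1],[0,0,0,0,0,0,1]]' 70
python3 -m handwheel '[[0,0,0.7,0,0,0,1],[0,0,0,0,0,0,1],[0,0,0,0,0,0,1]]' 70
```

```text
time: 9.77
tcp_pos: [539.1, 70.0, 91.3]
tcp_rot: [0.601, 0.8, 0.0, 0.0]
force: [-0.1, -1.0, 1.1]
grip_width: 0.163
grasp_force: 68.5
time: 10.02
tcp_pos: [539.2, 69.9, 90.7]
tcp_rot: [0.601, 0.8, 0.0, 0.0]
force: [-1.2, -1.1, 4.4]
grip_width: 0.164
grasp_force: 68.9
```

Contact is about 4 N, so the dowel is seated. Opening gently.

```bash
python3 -m handwheel '[[0,0,0,0,0,0,0.6],[0,0,0,0,0,0,0.5],[0,0,0,0,0,0,0.4],[0,0,0,0,0,0,0.2],[0,0,0,0,0,0,0],[0,0,0,0,0,0,-0.2],[0,0,0,0,0,0,-0.4],[0,0,0,0,0,0,-0.4],[0,0,0,0,0,0,-0.4]]' 20
python3 -m handwheel '[[0,0,-10,0,0,0,-0.4],[0,0,-25,0,0,0,-0.4],[0,0,-35,0,0,0,-0.4],[0,0,-35,0,0,0,-0.4],[0,0,-35,0,0,0,-0.4],[-35,0,0,0,0,0,-0.4],[-35,0,0,0,0,0,-0.4],[-35,0,0,0,0,0,-0.4],[-35,0,0,0,0,0,-0.4],[0,0,0,0,0,0,-0.4],[0,0,0,0,0,0,-0.4],[0,0,0,0,0,0,-0.4]]'
python3 - <<'E'
from h import *
a,b=[cv2.cvtColor(cams.grab_frame(c),cv2.COLOR_RGB2BGR) for c in("side","top")]
cv2.imwrite("pics/fin.png",np.hstack([cv2.resize(a[100:300,140:340],(400,400)),cv2.resize(b[120:320,120:320],(400,400))]))
cv2.imwrite("pics/fin_top.png",b);cv2.imwrite("pics/fin_side.png",a)
E
```

```text
time: 10.77
tcp_pos: [539.0, 70.0, 90.4]
tcp_rot: [0.601, 0.8, -0.0, -0.0]
force: [-0.0, -0.2, -0.1]
grip_width: 0.695
grasp_force: 0.0
time: 11.77
tcp_pos: [577.8, -64.1, 230.9]
tcp_rot: [0.601, 0.8, 0.0, 0.0]
force: [-0.3, 1.3, -0.3]
grip_width: 0.701
grasp_force: 0.0
```

View pics/fin.png

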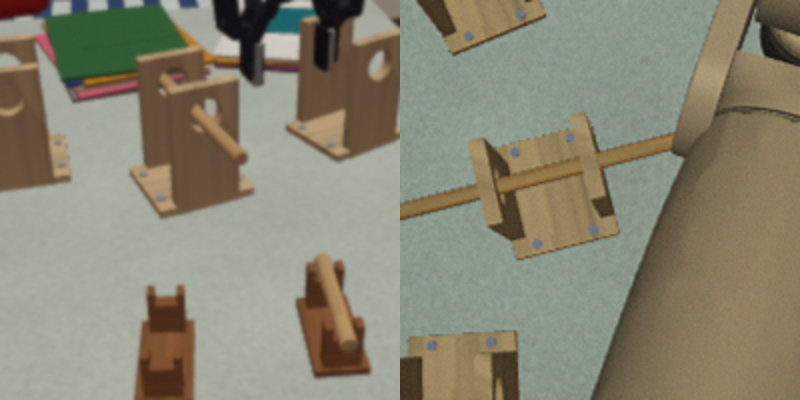

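The rail runs through both holes and sticks out on both sides: right end at (240,152), left end at (165,80) behind the far upright. The short dowel is still in its rest and the gripper is clear, so I'm handing in.

```bash
python3 -c "
from station import job_done;print(job_done())"
```

```text
the job is handed in; nothing more can be done
None
```

The long dowel is threaded through both uprights of the right-most stand and rests there, sticking out on both sides with its middle between the uprights; the short dowel is still in its rest, the arm's path kept clear of the jar, and the job was handed in at about 12 s.

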